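# Index the next rosette and hold it under the bonding press

### The arm

A 7-joint arm with a two-finger parallel gripper is mounted at the origin on the work surface. World frame = base frame: x ahead of the robot, y to its left, z up, the work surface at z = 0. Lengths are in m, angles in rad, forces in N, time in s.
With the tool pointing down it reaches from about 0.425 to 0.875 m from the base axis. Payload 4.7 kg.
Tool frame: the origin (TCP) lies between the finger pads; the fingertips stand 19 mm ahead of it and the grasp point (between the pads) is the TCP (ctrl.tip_extent is the distance from the TCP to the fingertips, in m); z points along the fingers, y is the line along which they close (so a half turn about z gives the same grasp; the last joint's range is limited). The gripper opens to 87 mm and grips with 3 to 60 N. Pads are 19 mm wide; open, the fingers measure 117 mm over their backs; the gripper's body (75 mm by 190 mm) begins 51 mm behind the grasp point.
Start: joints at [1.199, 0.321, -0.07, 1.45, 0.023, 1.371, -0.057], TCP at [0.245, -0.602, 0.242] pointing down, gripper open.
Joint ranges: [-2.86, 2.86], [-0.3, 2.09], [-1.38, 1.24], [0.06, 2.45], [-1.56, 4.7], [0.09, 2.05], [-2.69, 2.69]. Speed limits (rad/s): [2.57, 2.57, 3.14, 3.14, 3.14, 3.14, 3.14].

### API

Orientations are given as a rotation vector (axis times angle).
In Python, from bench import ctrl gives the robot as it stands.
- The arm moves only by the shell command python3 -m crank 'ROWS' [OPENING] [FORCE]. ROWS is JSON, a list of rows, each an object of numbers: "tx", "ty", "tz": the shift along the tool's x, y, z in mm; "turn": the turn about the tool's z in units of 5 degrees (1.0 is 5 degrees). In form: [{"tx": .., "ty": .., "tz": .., "turn": ..}, ...]. A call has 1 to 5 rows; each row is the pose to reach, as a shift and turn from the pose commanded when the call began, along the tool's axes at that moment; what a row does not reach only later rows make up. A row lasts 1/8 s, in which the tool goes at most 62.5 mm and 10.7 degrees, less where a joint would pass 70% of its speed; a pose out of reach is approached as far as the arm can. A call with a gripper value outside its range is refused whole. OPENING is the finger opening in mm, from 0 to 87, set as the call begins (- or left out, the last holds). The fingers move at their own pace and stop on an object; FORCE is the grip in N (left out, the last holds). Time passes only in rows, so rows that repeat a pose let the fingers close. It gives the time, the measured TCP pose, the force, the opening and the grip force at its end, in the units of the state.
- ctrl.get_state(): the state, without advancing time (a new reading comes with each control period).
- ctrl.get_image(name): name is "side" or "top"; returns (picture, depth): 384x512x3 uint8, red, green, blue; 384x512 float32, m along the optical axis (not along the pixel's ray), 0 where there is no reading.
- ctrl.camera_model(name): a dict with "intrinsics" (3x3 intrinsics, pixels), "dist_coeffs" ([k1, k2, p1, p2, k3] as OpenCV has them; the pictures are not rectified), "origin" and "orientation" of the camera in the world. Camera axes: x right, y down, z forward; pixel columns grow to the right and rows downward; lengths in m; the calibration is good to about 2 mm. A picture is of the moment at which its call begins. camera_model takes no time and is no camera call.
- ctrl.close_job(): hands the job in; it is judged then, once.
Trained networks look in the newest picture that a camera, given by its name, has taken for a name from the list of things; names that differ only in an ending like _2 or _b are one class to them, and where a whole thing is asked for, a point or a joint stands for the part that bears it (a point fixed in the world has none). Each returns a list of dicts, best first, with "confidence" (0 to 1); they miss things now and then, are a little off and sometimes report something else, mostly with a low value. They report only what shows in the picture. A call takes as long as a camera call. They do not tell look-alikes from the thing itself.
- ctrl.recognise(camera, query): "xyz" ([x, y, z] in m, in world coordinates, good to about 4 mm: the middle of the surface that is visible of it).
- ctrl.mark_of(camera, query): "xyz" ([x, y, z] in m, in world coordinates, good to about 4 mm: a listed point, or the origin of a listed thing).
The state is a dict: "time": time; "joint_positions": joint angles; "qd": joint speeds; "joint_torque": joint torques, N m; "position": TCP position; "tool_rot": TCP orientation; "ft_force": force on the tool from outside, world axes, zero at the start; "torque": the same for the moment, N m; "grip_width": opening from 0.0 (shut) to 1.0 (fully open); "grip_force": force on a finger pad.
Only numpy, scipy, OpenCV 4.12 (cv2) and the standard library are available. Lean on these libraries where they do the work, as an engineer would, in place of code of your own. Each camera call takes 0.05 s, during which the arm holds its last target. There are 200 camera calls.

### The job

Turn the bonding press's round table one click stop clockwise (seen from above), so that the next glued rosette lies under the press pad. Then pull the red lever down until the pad squeezes that rosette with the pad's spring about half compressed (6 mm of its 12 mm: the red half of its stem gone up into the ram, the green half still showing), never bottoming the spring, and keep it there: the program finishes while still holding the lever down. Keep the rosettes in their nests and leave everything else on the bench where it is.

Things in the scene. Friction and masses are not known exactly. Their poses are not given: they have to be found in the camera images.
- press: Green lever press, 0.31 m long, fixed on the bench, with a six-station round table. Origin: on the bench, on the table's vertical axis; z up, x from that axis to the station under the ram, y along the lever from pivot to red grip. In this frame, mm: column x 47 to 103, y -192 to -130; head z 120 to 170 from the column over the ram at x 75, y 0. Open from above at negative x.
- hub (a point): Centre of the round table's top face, 46 mm above the bench: aluminium disc of radius 120 mm that turns about the vertical axis here. Six nests at radius 75 mm, at 0, 60 .. 300 degrees from the press's x (0 is under the ram), and six upright black index pegs, 14 mm thick, 60 mm tall, at radius 108 mm, at 30, 90 .. 330 degrees. A small hub stands 10 mm up in the middle.
- dial (a joint): Turn of the round table, rad, growing CLOCKWISE seen from above; 0 at the start, next click stop at 1.047 (60 degrees). A spring roller on a star cam makes the stops: it resists with at most about 6 N at a peg for the first 30 degrees, then draws the table on to the next stop and centres it there.
- peg_a (a point): Centre of the top of one index peg (14 mm thick, upright, its top 106 mm above the bench and 33 mm above the rosettes' tops), which starts at 210 degrees in the press frame, on the side towards the robot; one click clockwise takes it to 150 degrees. Turns with the round table.
- peg_b (a point): The same point of the next peg clockwise, which starts at 150 degrees in the press frame.
- lever (a joint): Press lever, rad: 0 = up at its stop (a spring returns it there), grows as it is pulled down, end stop 0.41. The ram goes down 65 mm per rad. Its axis is horizontal, along the press's x, at x 75, y -65, z 195 mm in the press frame. The pad meets a rosette at about 0.215; half compression (6 mm) is at about 0.31. Pull at the grip: about 2 N at first, about 11 N at half compression.
- grip (a point): Middle of the lever's red round grip (28 mm thick, 95 mm long, along the lever), 205 mm from the lever's axis. At the start about 230 mm above the bench, the lever pointing 0.17 rad up; at half compression the grip is about 63 mm lower, 167 mm above the bench, the lever pointing 0.14 rad down. Nothing tall stands under it.
- pad (a joint): Compression of the spring in the ram's nose that carries the pad, m: 0 = free, 0.012 = bottomed. About 4 N at first touch and 2.5 N per mm. The visible stem (16 mm thick) above the pad is red in its upper 6 mm and green in its lower 6 mm and slides up into the ram.
- pad_face (a point): Centre of the underside of the round black pad (38 mm across); 14 mm above the rosette while the lever is up.
- rosette_next: The glued rosette to press next: pale mint foam rosette 53 mm across on a round wooden backing 58 mm across and 9 mm thick, 27 mm tall in all, loose between the three 7 mm tall pins of its nest. Origin: centre of its underside, z up. It starts in the nest at 60 degrees (counter-clockwise of the ram).
- rosette_done: Same size, mint; pressed already, starts in the nest under the ram.
- rosette_first: Same size, mint; pressed already, starts in the nest at -60 degrees.
- rosette_third: Same size, pale mint; waiting in the nest at 120 degrees.
- rosette_spare: Spare white rosette, 58 mm across, 27 mm tall, standing loose on the bench to the left of the press. Leave it.
- brush: Flat paint brush, 195 mm long, 18 mm thick, lying on the bench at the left. Leave it.
- glue: White glue bottle with orange cap, 62 mm across, 170 mm tall, at the left. Leave it.
- pot: Clear pot, 84 mm across, 75 mm tall, far left. Leave it.
- tape: Roll of blue masking tape, 100 mm across, 25 mm tall, at the right. Leave it.
- sander: Cork sanding block 100 x 70 x 35 mm, at the right. Leave it.
- stone: Carved mint foam stone, 110 mm across, 38 mm tall, at the right near the robot. Leave it.
Not all that is in view belongs to the job. What is shaped like the rosette_third but yellow is not meant.

How it is judged:
By the outcome, as a careful person would: the job done as asked, in the order asked, and still so for the second after the job is handed in, while the arm keeps its last pose, push and grip.
It also fails if it takes over 48 s, if anything falls off the work surface, if the arm or the gripper's body presses on something with over 40 N, if the wrist force passes 120 N, or if a joint passes its speed limit or range.

## Working session

There is one attempt and no reset: what is moved stays moved. The work goes in short steps, Python scripts to look and compute and a shell command to move; the robot and the scene stay as the last step left them, time stands still between calls to the robot, and variables do not carry over. Pictures are saved under pics/ and viewed, at most 10 in all, crops included, and the job is handed in when it is done.

```bash
ls; mkdir -p pics
cat > h.py <<'E'
import numpy as np, cv2
from bench import ctrl
from scipy.spatial.transform import Rotation as R
def save(cam,name):
    p,d=ctrl.get_image(cam); cv2.imwrite('pics/'+name,p[:,:,::-1]); return p,d
def pix(cam,X):
    m=ctrl.camera_model(cam);O=np.array(m['orientation']);O=O if O.shape==(3,3) else R.from_rotvec(O).as_matrix()
    c=O.T@(np.array(X)-m['origin']); return cv2.projectPoints(c.reshape(1,3),np.zeros(3),np.zeros(3),np.array(m['intrinsics']),np.array(m['dist_coeffs']))[0].ravel().round()
E
python3 - <<'E'
from h import *
for c in ('top','side'):
    save(c,c+'0.png'); m=ctrl.camera_model(c); print(c,m['origin'],m['orientation'])
    for q in ('press','hub','peg_a','peg_b','grip','pad_face','rosette_next'):
        for r in ctrl.mark_of(c,q)[:6]: print(q,np.round(r['xyz'],4),round(r['confidence'],2),pix(c,r['xyz']))
s=ctrl.get_state(); print({k:np.round(v,3) for k,v in s.items()}); print(R.from_rotvec(s['tool_rot']).as_matrix().round(3))
E
```

```text
pics
top [0.39532889 0.06095283 1.23881479] [-2.17552056  2.18822441 -0.08618447]
press [ 5.553e-01  3.600e-02 -2.000e-04] 0.68 [261. 170.]
hub [ 0.4901 -0.4534 -0.    ] 0.47 [402. 188.]
peg_a [ 0.4593 -0.0126  0.1027] 0.89 [277. 196.]
peg_a [0.4677 0.0969 0.1049] 0.88 [243. 193.]
peg_b [ 0.4593 -0.0126  0.1027] 0.89 [277. 196.]
peg_b [0.4677 0.0969 0.1049] 0.88 [243. 193.]
grip [0.6425 0.1668 0.2316] 0.95 [217. 130.]
grip [ 6.299e-01 -4.150e-01 -4.000e-04] 0.33 [389. 148.]
rosette_next [0.5985 0.0987 0.0473] 0.57 [243. 156.]
side [0.17559134 0.79562068 1.04760884] [-0.5845387   2.74395116 -1.07843299]
press [0.5505 0.0341 0.0016] 0.66 [237. 215.]
hub [0.5537 0.0384 0.0446] 0.57 [236. 208.]
peg_a [0.4651 0.0938 0.1066] 0.96 [253. 216.]
peg_a [ 0.4534 -0.012   0.1058] 0.79 [268. 195.]
peg_b [0.4651 0.0938 0.1066] 0.96 [253. 216.]
peg_b [ 0.4534 -0.012   0.1058] 0.79 [268. 195.]
grip [0.642  0.1666 0.2273] 0.67 [190. 189.]
grip [ 0.3311 -0.4392 -0.0021] 0.65 [330. 154.]
pad_face [0.6259 0.033  0.0847] 0.44 [218. 193.]
pad_face [ 0.5531  0.0347 -0.0022] 0.42 [236. 215.]
rosette_next [0.602  0.1012 0.0443] 0.71 [215. 216.]
rosette_next [0.5446 0.2254 0.0013] 0.67 [214. 256.]
{'time': np.float64(0.8), 'joint_positions': array([ 1.199,  0.321, -0.07 ,  1.45 ,  0.023,  1.371, -0.057]), 'qd': array([-0.003, -0.   , -0.001,  0.001,  0.   , -0.   ,  0.002]), 'joint_torque': array([-0.0000e+00, -4.9105e+01, -4.0300e-01, -3.1276e+01, -6.3000e-02,
        3.3000e-02,  0.0000e+00]), 'position': array([ 0.245, -0.602,  0.242]), 'tool_rot': array([ 3.083,  0.602, -0.   ]), 'ft_force': array([-0.22 , -0.208, -0.143]), 'torque': array([ 0.011, -0.03 , -0.006]), 'grip_force': np.float64(0.0), 'grip_width': np.float64(1.002)}
[[ 0.927  0.376  0.   ]
 [ 0.376 -0.927 -0.   ]
 [-0.     0.    -1.   ]]
```

View pics/top0.png

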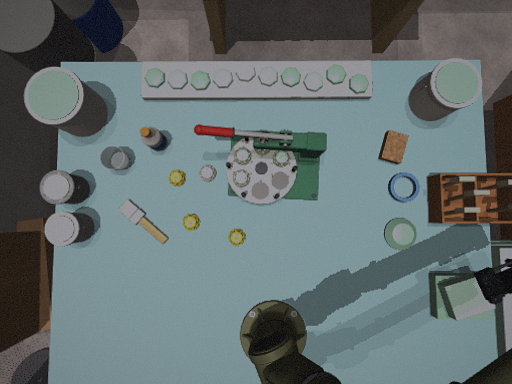

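View pics/side0.png

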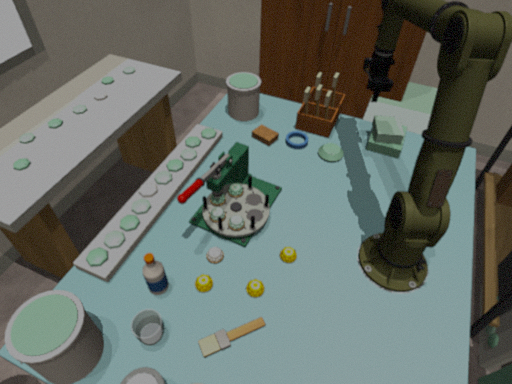

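Run:
```python
from h import *
a=cv2.imread('pics/top0.png')[110:240,180:340]; b=cv2.imread('pics/side0.png')[140:270,150:310]
cv2.imwrite('pics/crop.png',np.hstack([cv2.resize(x,None,fx=2.5,fy=2.5,interpolation=2) for x in (a,b)]))
```

```text
(no output)
```

View pics/crop.png

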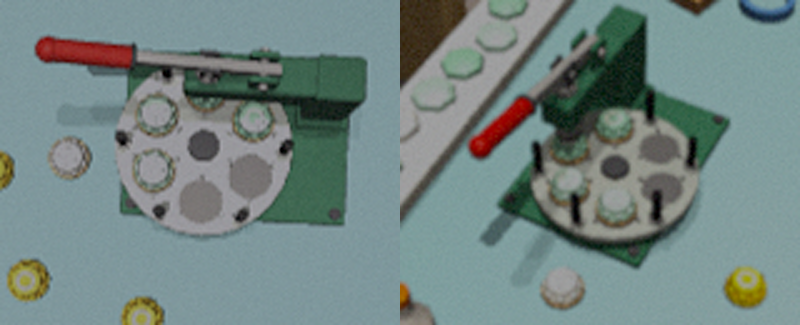

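The pictures show the press at top-view px (260,168), with the grip at (215,130). Rosettes are at (243,156) next, (241,177) third, (282,158) first, and one under the ram. The two empty nests are at (260,191) and (280,180). Things that could be confused:
- **Pegs:** (276,196) and (243,193)
- **White spare:** (208,173)
- **Yellow look-alikes:** (177,178), (191,222), (237,237)
- **Rosettes on the tray:** the row at y≈77

I'll check the pegs in one close crop.

```bash
cat >> h.py <<'E'
def fit(k=4):
    P={'peg_a':(np.r_[108*np.cos(np.radians(210)),108*np.sin(np.radians(210)),106])/1e3}
E
python3 - <<'E'
from h import *
H=np.array([.5535,.0365]);yaw=np.radians(-4)
out=[]
for c,o in (('top',(225,120)),('side',(180,160))):
    im=cv2.imread(f'pics/{c}0.png');f=5
    im=cv2.resize(im[o[1]:o[1]+90,o[0]:o[0]+80],None,fx=f,fy=f,interpolation=2)
    for a in range(30,360,60):
        t=yaw+np.radians(a); p=pix(c,[*(H+.108*np.array([np.cos(t),np.sin(t)])),.106]); q=((p-o+.5)*f).astype(int)
        cv2.circle(im,tuple(q),10,(0,0,255),1); cv2.putText(im,str(a),tuple(q+10),0,.5,(255,0,0),1)
    out.append(im)
cv2.imwrite('pics/crop2.png',np.hstack(out))
E
```

```text
(no output)
```

View pics/crop2.png

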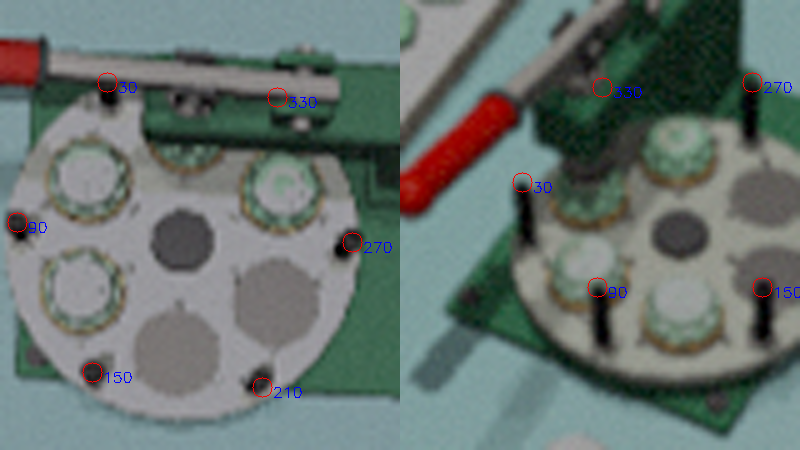

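The expected pegs land on the real ones: 210 at crop (262,387) and 150 at (92,372). So the fit is hub (0.5535, 0.0365) with yaw -4°. peg_a is the right-hand near peg. I'll push it along press +y with shut fingers.

```bash
python3 -m crank '[{"tx":40,"ty":-44,"turn":-1.3},{"tx":80,"ty":-89,"turn":-2.6},{"tx":120,"ty":-133,"turn":-3.9},{"tx":160,"ty":-178,"turn":-5.2},{"tx":200,"ty":-222,"turn":-6.4}]' 0 30
cat >> h.py <<'E'
H=np.array([.5535,.0365,0]);Y=R.from_euler('z',-4,degrees=True)
def W(p): return H+Y.apply(np.array(p)/1e3)
def go(p,yaw=86):
    "rows for a press-frame target (mm), tool-x yaw in world deg"
    s=ctrl.get_state();T=R.from_rotvec(s['tool_rot']);d=T.inv().apply(W(p)-s['position'])*1e3
    x=T.as_matrix()[:,0]; y0=np.degrees(np.arctan2(x[1],x[0]))
    print('t',round(s['time'],2),'press',(Y.inv().apply(s['position']-H)*1e3).round(1),'F',np.round(s['ft_force'],1),'grip',round(s['grip_width'],3),round(s['grip_force'],1),'d',d.round(1),'turn',round(-(yaw-y0)/5,2))
E
python3 -c "
from h import *
go([-100,-85,242])"
```

```text
t 0.8 press [-263.6 -658.8  241.6] F [-0.2 -0.2 -0.1] grip 1.002 0.0 d [ 399.4 -443.3   -0.5] turn -12.78$[0]: bad value
```

```bash
python3 -m crank '[{"tx":40,"ty":-44,"tz":0,"turn":-1.3},{"tx":80,"ty":-89,"tz":0,"turn":-2.6},{"tx":120,"ty":-133,"tz":0,"turn":-3.9},{"tx":160,"ty":-178,"tz":0,"turn":-5.2},{"tx":200,"ty":-222,"tz":0,"turn":-6.4}]' 0 30
python3 -c "
from h import *
go([-100,-85,242])"
```

```text
time: 1.42
position: [0.3469, -0.3194, 0.2418]
tool_rot: [2.794, 1.433, 0.0]
ft_force: [1.8, -0.2, 1.4]
grip_width: 0.511
grip_force: 0.0
t 1.43 press [-181.3 -369.5  241.8] F [ 1.8 -0.2  1.4] grip 0.511 0.0 d [284.7 -80.3  -0.4] turn -6.34
```

```bash
python3 -m crank '[{"tx":57,"ty":-16,"tz":0,"turn":-1.3},{"tx":114,"ty":-32,"tz":0,"turn":-2.6},{"tx":171,"ty":-48,"tz":0,"turn":-3.9},{"tx":228,"ty":-64,"tz":0,"turn":-5.1},{"tx":285,"ty":-80,"tz":0,"turn":-6.4}]' 0 30
python3 -c "
from h import *
go([-100,-85,99])"
```

```text
time: 2.05
position: [0.4491, -0.0418, 0.242]
tool_rot: [2.291, 2.147, 0.0]
ft_force: [1.2, -0.6, -0.4]
grip_width: 0.017
grip_force: 0.0
t 2.05 press [-98.7 -85.4 242. ] F [ 1.2 -0.6 -0.4] grip 0.017 0.0 d [  0.5  -1.5 143. ] turn 0.06
```

```bash
python3 -m crank '[{"tx":0,"ty":0,"tz":40,"turn":0},{"tx":0,"ty":-1,"tz":85,"turn":0},{"tx":0,"ty":-1,"tz":125,"turn":0},{"tx":0,"ty":-1,"tz":143,"turn":0},{"tx":0,"ty":-1,"tz":143,"turn":0}]'
python3 -c "
from h import *
go([-100,37,99])"
```

```text
time: 2.68
position: [0.4465, -0.0432, 0.0975]
tool_rot: [-2.293, -2.143, 0.002]
ft_force: [0.2, 0.6, 0.0]
grip_width: 0.008
grip_force: 0.0
t 2.67 press [-101.2  -87.    97.5] F [0.2 0.6 0. ] grip 0.008 0.0 d [124.    1.4  -1.5] turn 0.02
```

```bash
python3 -m crank '[{"tx":9,"ty":0,"tz":0,"turn":0},{"tx":18,"ty":0,"tz":0,"turn":0},{"tx":27,"ty":0,"tz":0,"turn":0},{"tx":36,"ty":0,"tz":0,"turn":0},{"tx":44,"ty":0,"tz":0,"turn":0}]'
python3 -c "
from h import *
go([-100,37,99])
for q in ('peg_a',):
  save('side','side1.png')
  for r in ctrl.mark_of('side',q)[:6]: print((Y.inv().apply(r['xyz']-H)*1e3).round(1),r['confidence'])"
```

```text
time: 3.3
position: [0.4497, -0.0003, 0.0988]
tool_rot: [2.295, 2.144, -0.005]
ft_force: [-2.9, -4.0, 0.9]
grip_width: 0.003
grip_force: 2.4
t 3.3 press [-101.   -43.9   98.8] F [-2.9 -4.   0.9] grip 0.003 2.4 d [80.9  1.1 -0.4] turn 0.02
[-73.9  74.  105.9] 0.69
[-106.   -27.6  107.3] 0.66
```

```bash
python3 -m crank '[{"tx":8,"ty":0,"tz":0,"turn":0},{"tx":16,"ty":0,"tz":0,"turn":0},{"tx":24,"ty":0,"tz":0,"turn":0},{"tx":32,"ty":0,"tz":0,"turn":0},{"tx":40,"ty":0,"tz":0,"turn":0}]'
python3 -c "
from h import *
go([-100,33,99])
for q in ('peg_a',):
  save('side','side2.png')
  for r in ctrl.mark_of('side',q)[:6]: print((Y.inv().apply(r['xyz']-H)*1e3).round(1),r['confidence'])"
```

```text
time: 4.03
position: [0.4544, 0.0414, 0.0991]
tool_rot: [2.295, 2.144, 0.003]
ft_force: [-0.3, -1.0, -1.0]
grip_width: 0.004
grip_force: 0.0
t 4.03 press [-99.2  -2.   99.1] F [-0.3 -1.  -1. ] grip 0.004 0.0 d [35.  -0.7  0.2] turn 0.02
[-109.7   15.3  108.1] 0.92
[-36.8  94.1 104.2] 0.88
```

```bash
python3 -m crank '[{"tx":7,"ty":0,"tz":0,"turn":0},{"tx":14,"ty":0,"tz":0,"turn":0},{"tx":21,"ty":0,"tz":0,"turn":0},{"tx":28,"ty":0,"tz":0,"turn":0},{"tx":35,"ty":0,"tz":0,"turn":0}]'
python3 -c "
from h import *
go([-100,38,99])
for q in ('peg_a','rosette_next'):
  save('side','side3.png')
  for r in ctrl.mark_of('side',q)[:6]: print(q,(Y.inv().apply(r['xyz']-H)*1e3).round(1),r['confidence'])"
```

```text
time: 4.75
position: [0.4557, 0.0758, 0.0985]
tool_rot: [2.296, 2.145, -0.0]
ft_force: [0.3, -0.6, -0.2]
grip_width: 0.001
grip_force: 0.0
t 4.75 press [-100.3   32.4   98.5] F [ 0.3 -0.6 -0.2] grip 0.001 0.0 d [ 5.6  0.3 -0.5] turn 0.02
peg_a [  0.5 105.1 105.6] 0.95
peg_a [-95.9  52.8 107.2] 0.73
rosette_next [80.9  3.4 41.6] 0.45
```

View pics/side3.png

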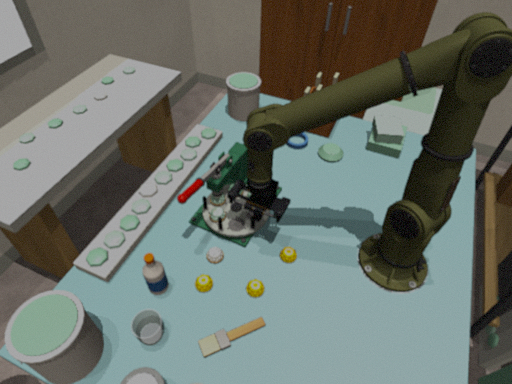

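```bash
python3 -m crank '[{"tx":-10,"ty":0,"tz":-10,"turn":0},{"tx":-10,"ty":0,"tz":-60,"turn":0},{"tx":-10,"ty":0,"tz":-115,"turn":0},{"tx":-10,"ty":0,"tz":-170,"turn":0},{"tx":-10,"ty":0,"tz":-210,"turn":0}]' 60 30
python3 -c "
from h import *
go([75,137,308])
save('top','top4.png');save('side','side4.png')
for c,q in (('top','peg_a'),('side','peg_a'),('side','grip'),('top','grip')):
  for r in ctrl.mark_of(c,q)[:4]: print(c,q,(Y.inv().apply(r['xyz']-H)*1e3).round(1),r['confidence'])"
```

```text
time: 5.58
position: [0.4554, 0.065, 0.3112]
tool_rot: [2.295, 2.142, 0.002]
ft_force: [-0.0, 0.2, -0.4]
grip_width: 0.485
grip_force: 0.0
t 5.58 press [-99.9  21.6 311.2] F [-0.   0.2 -0.4] grip 0.485 0.0 d [115.2 175.    3.6] turn 0.01
top peg_a [  2.4 106.5 108.5] 0.81
side peg_a [  0.  105.7 107.9] 0.68
side grip [ 76.4 139.5 229. ] 0.61
side grip [-96.7  54.4 108.5] 0.29
top grip [ 78.7 138.4 233.5] 0.69
top grip [ 108.5 -445.8   -1.9] 0.26
```

```bash
python3 -m crank '[{"tx":29,"ty":44,"tz":0,"turn":0},{"tx":58,"ty":88,"tz":0,"turn":0},{"tx":87,"ty":132,"tz":0,"turn":0},{"tx":116,"ty":176,"tz":0,"turn":0},{"tx":116,"ty":176,"tz":0,"turn":0}]' 60
python3 -c "
from h import *
go([76,138,231])
save('side','side5.png')"
```

```text
time: 6.5
position: [0.6392, 0.1711, 0.3025]
tool_rot: [-2.286, -2.142, 0.007]
ft_force: [-0.2, 0.5, 0.3]
grip_width: 0.688
grip_force: 0.0
t 6.5 press [ 76.1 140.2 302.5] F [-0.2  0.5  0.3] grip 0.688 0.0 d [-2.4  0.5 71.5] turn 0.06
```

View pics/side5.png

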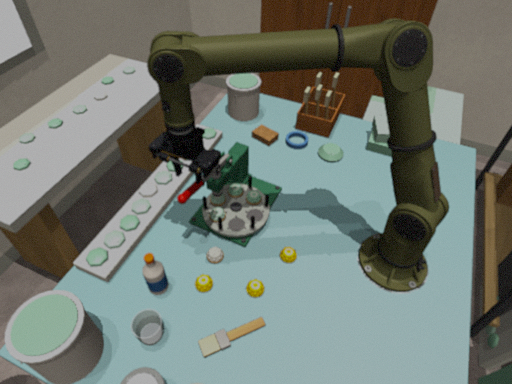

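The table sits at its stop, the nests are intact, and the gripper (185,150) is above the red grip (190,190). I'll lower it around the grip and close.

```bash
python3 -m crank '[{"tx":-2,"ty":0,"tz":30,"turn":0},{"tx":-2,"ty":0,"tz":55,"turn":0},{"tx":-2,"ty":0,"tz":71,"turn":0},{"tx":-2,"ty":0,"tz":71,"turn":0},{"tx":-2,"ty":0,"tz":71,"turn":0}]' 60
python3 -c "
from h import *
go([76,138,231])"
python3 -m crank '[{"tx":0,"ty":0,"tz":0,"turn":0},{"tx":0,"ty":0,"tz":0,"turn":0},{"tx":0,"ty":0,"tz":0,"turn":0},{"tx":0,"ty":0,"tz":0,"turn":0},{"tx":0,"ty":0,"tz":0,"turn":0}]' 0 40
python3 -c "
from h import *
go([76,138,231])"
```

```text
time: 7.18
position: [0.6386, 0.1671, 0.2388]
tool_rot: [2.295, 2.144, 0.002]
ft_force: [0.4, 0.4, 0.0]
grip_width: 0.685
grip_force: 0.0
t 7.17 press [ 75.8 136.2 238.8] F [0.4 0.4 0. ] grip 0.685 0.0 d [1.8 0.2 7.8] turn 0.02
time: 7.8
position: [0.6387, 0.1671, 0.2376]
tool_rot: [2.295, 2.144, 0.001]
ft_force: [0.8, 0.0, -0.7]
grip_width: 0.314
grip_force: 40.0
t 7.8 press [ 75.9 136.2 237.6] F [ 0.8  0.  -0.7] grip 0.314 40.0 d [1.8 0.1 6.6] turn 0.02
```

```bash
python3 -m crank '[{"tx":1,"ty":0,"tz":8,"turn":0},{"tx":2,"ty":0,"tz":16,"turn":0},{"tx":2,"ty":0,"tz":24,"turn":0},{"tx":3,"ty":0,"tz":32,"turn":0},{"tx":3,"ty":0,"tz":40,"turn":0}]'
python3 -m crank '[{"tx":0,"ty":0,"tz":0,"turn":0},{"tx":0,"ty":0,"tz":0,"turn":0}]'
python3 -c "
from h import *
go([76,138,231])
save('side','side6.png')
for q in ('grip','pad_face'):
  for r in ctrl.mark_of('side',q)[:4]: print(q,(Y.inv().apply(r['xyz']-H)*1e3).round(1),r['confidence'])"
```

```text
time: 8.43
position: [0.6389, 0.1703, 0.1973]
tool_rot: [2.295, 2.145, 0.001]
ft_force: [2.1, 0.1, 4.6]
grip_width: 0.306
grip_force: 40.0
time: 8.68
position: [0.6389, 0.1703, 0.1979]
tool_rot: [2.295, 2.145, 0.001]
ft_force: [3.0, 1.5, 3.4]
grip_width: 0.309
grip_force: 40.0
t 8.68 press [ 75.9 139.4 197.9] F [3.  1.5 3.4] grip 0.309 40.0 d [ -1.4   0.2 -33.1] turn 0.02
grip [ 78.9 138.  189. ] 0.65
grip [ 0.7 -0.4  0.8] 0.26
pad_face [74.5  1.8 75.3] 0.44
pad_face [-19.4 188.8  -0.9] 0.24
```

```bash
for i in 1; do python3 -m crank '[{"tx":0,"ty":0,"tz":3,"turn":0},{"tx":0,"ty":0,"tz":6,"turn":0},{"tx":0,"ty":0,"tz":6,"turn":0}]' | tail -5
python3 -m crank '[{"tx":-1,"ty":0,"tz":3,"turn":0},{"tx":-1,"ty":0,"tz":6,"turn":0},{"tx":-1,"ty":0,"tz":6,"turn":0}]'|head -4
python3 -m crank '[{"tx":-1,"ty":0,"tz":3,"turn":0},{"tx":-1,"ty":0,"tz":6,"turn":0},{"tx":-1,"ty":0,"tz":6,"turn":0}]'|head -4; done
python3 -c "
from h import *
go([76,138,174.5])
p,d=save('side','side7.png')
print(pix('side',W([75,0,90])))
cv2.imwrite('pics/c7.png',cv2.resize(p[150:240,170:290,::-1],None,fx=6,fy=6,interpolation=2))
for q in ('grip','pad_face'):
  for r in ctrl.mark_of('side',q)[:4]: print(q,(Y.inv().apply(r['xyz']-H)*1e3).round(1),r['confidence'])"
```

```text
position: [0.6389, 0.1701, 0.1918]
tool_rot: [2.295, 2.144, 0.001]
ft_force: [2.2, 1.6, 6.2]
grip_width: 0.307
grip_force: 40.0
time: 9.57
position: [0.6389, 0.1697, 0.1862]
tool_rot: [2.295, 2.145, 0.003]
ft_force: [3.0, 2.3, 8.5]
time: 9.95
position: [0.6388, 0.1692, 0.1807]
tool_rot: [2.295, 2.145, 0.003]
ft_force: [2.9, 2.2, 9.3]
t 9.95 press [ 75.9 138.3 180.7] F [2.9 2.2 9.3] grip 0.313 40.0 d [-0.3  0.1  6.2] turn 0.03
[217. 191.]
grip [ 74.8 140.2 171.1] 0.64
grip [-97.1  52.2 106.5] 0.53
pad_face [  1.8 494.1  -5.1] 0.43
pad_face [76.4  3.9 70.8] 0.39
```

View pics/c7.png

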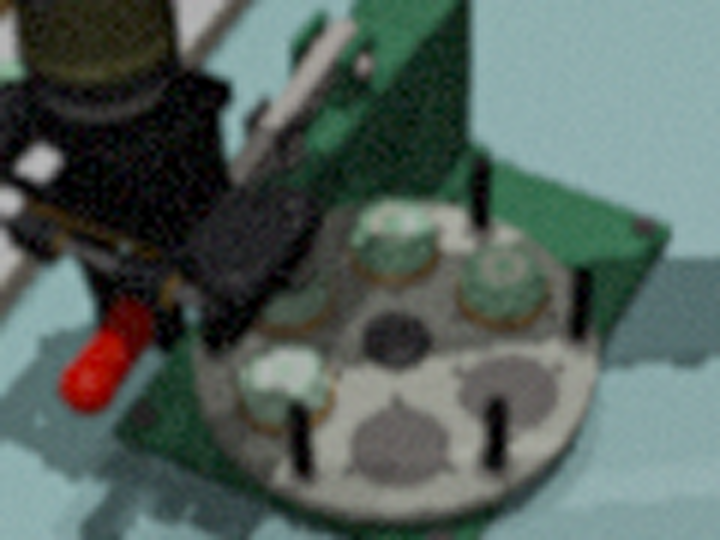

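```bash
python3 -m crank '[{"tx":0,"ty":0,"tz":2,"turn":0},{"tx":-1,"ty":0,"tz":4,"turn":0},{"tx":-1,"ty":0,"tz":6,"turn":0},{"tx":-1,"ty":0,"tz":6,"turn":0},{"tx":-1,"ty":0,"tz":6,"turn":0}]'
python3 -c "
from h import *
for k in range(3): save('side','side8.png'); go([76,138,174.3])
p,d=save('top','top8.png'); save('side','side8.png')
cv2.imwrite('pics/c8.png',cv2.resize(p[100:210,190:340,::-1],None,fx=5,fy=5,interpolation=2))
for c in ('side','top'):
 for q in ('grip','peg_a','rosette_next'):
  for r in ctrl.mark_of(c,q)[:4]: print(c,q,(Y.inv().apply(r['xyz']-H)*1e3).round(1),round(r['confidence'],2))"
```

```text
time: 10.72
position: [0.6388, 0.1685, 0.1754]
tool_rot: [2.295, 2.145, 0.004]
ft_force: [2.9, 3.5, 10.4]
grip_width: 0.312
grip_force: 40.0
t 10.78 press [ 75.9 137.7 175.4] F [ 1.1  2.9 10.2] grip 0.315 40.0 d [0.3 0.1 1.1] turn 0.03
t 10.82 press [ 75.9 137.7 175.4] F [ 2.2  3.1 10.5] grip 0.311 40.0 d [0.3 0.1 1.1] turn 0.03
t 10.88 press [ 75.9 137.6 175.4] F [ 1.8  3.4 10.1] grip 0.311 40.0 d [0.4 0.1 1.1] turn 0.03
side grip [ 80.4 136.5 167.3] 0.74
side peg_a [-95.6  53.8 107.2] 0.73
side peg_a [  1.9 105.9 106.7] 0.56
side peg_a [43.1 67.  47.2] 0.39
side rosette_next [79.6  5.4 41.3] 0.57
side rosette_next [ 39.6 -63.1  48.5] 0.15
top rosette_next [77.2  3.8 50.5] 0.46
```

View pics/side8.png

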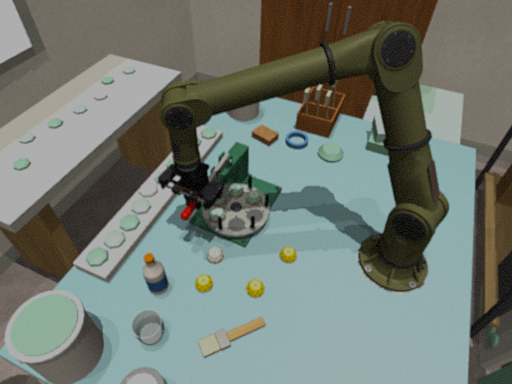

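```bash
python3 -m crank '[{"tx":0,"ty":0,"tz":1,"turn":0},{"tx":0,"ty":0,"tz":1,"turn":0},{"tx":0,"ty":0,"tz":1,"turn":0},{"tx":0,"ty":0,"tz":1,"turn":0}]'
python3 -c "
from h import *
for k in range(4): ctrl.get_image('side'); go([76,138,174.3])
ctrl.close_job()"
```

```text
time: 11.78
position: [0.6388, 0.1684, 0.1744]
tool_rot: [2.294, 2.145, 0.004]
ft_force: [1.2, 1.9, 11.2]
grip_width: 0.311
grip_force: 40.0
t 11.82 press [ 75.9 137.6 174.4] F [ 1.6  2.6 11.8] grip 0.311 40.0 d [0.4 0.1 0.1] turn 0.03
t 11.88 press [ 75.9 137.6 174.4] F [ 2.4  2.1 12. ] grip 0.308 40.0 d [0.4 0.1 0.1] turn 0.03
t 11.93 press [ 75.9 137.5 174.4] F [ 1.2  2.7 10.3] grip 0.31 40.0 d [0.5 0.1 0.1] turn 0.03
t 11.97 press [ 75.9 137.5 174.4] F [ 2.7  2.4 10.6] grip 0.311 40.0 d [0.5 0.1 0.1] turn 0.03
the job is handed in; nothing more can be done
```

I turned the table one click clockwise and handed the job in at 12 s, with the gripper still holding the lever at about 0.31 rad and about 11 N; the gripper hid the pad's stem, so about 6 mm of compression is inferred from lever travel and force, not seen.

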